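# Tare the pigment balance through its shuttered finger well

## Task

Tare the balance that has the blue dish on it: with the tips of the closed fingers push its dust shutter sideways until the well is fully uncovered, reach into the well and press the sunken orange key right down, holding it for about half a second, then let it up and push the shutter closed again over the well. Be gentle with the balance (a light push is plenty, nothing is to be gripped), leave the dish standing on its pan, and leave the other balance and everything else on the table alone.

Things in the scene. Friction and masses are not known exactly. Their poses are not given: they have to be found in the camera images.
- balance_loaded: The balance carrying the blue dish. White compact balance fixed on the table, 230 mm deep (x), 150 mm wide (y); flat deck 50 mm above the table. Origin: centre of its underside; x runs from its front edge (display) to its pan, y to its left, z up. Round steel pan, 110 mm across, centred at (50, 0) mm, top 60 mm above the table; round finger well centred at (-55, 32) mm.
- balance_spare: Same make, empty pan: leave alone. White compact balance fixed on the table, 230 mm deep (x), 150 mm wide (y); flat deck 50 mm above the table. Origin: centre of its underside; x runs from its front edge (display) to its pan, y to its left, z up. Round steel pan, 110 mm across, centred at (50, 0) mm, top 60 mm above the table; round finger well centred at (-55, 32) mm.
- well_loaded (a point): centre of the mouth of the finger well in the deck of the balance with the dish, level with the deck (50 mm above the table). The well is round, 50 mm across, 22 mm deep; the orange tare key stands in it
- ridge_loaded (a point): top middle of the blue ridge on the grey shutter of the balance with the dish; axes as the balance's. The shutter, a 58 x 58 x 4 mm plate on the deck, slides along the balance's -y to uncover the well and stays where left (about 1.5 N friction). The ridge stands on its middle: 40 mm long along x, 8 mm thick along y, top 22 mm above the deck. Push on its flat faces
- shutter_loaded (a joint): slide of the shutter on the balance with the dish, in m along the balance's -y: 0 = closed, centred over the well; 0.054 = well just uncovered, 0.064 = open, stop at 0.068
- key_loaded (a joint): travel of the tare key of the balance with the dish, m: 0 = up, 0.005 = right down; a spring returns it; about 5.5 N at the bottom
- keytop_loaded (a point): centre of the top of that tare key: a flat orange disc 34 mm across, 15 mm below the deck (35 mm above the table) when up, 20 mm below it when right down; concentric with the well
- pan_loaded (a point): centre of the top of the pan under the dish, 60 mm above the table
- ridge_spare (a point): top middle of the blue ridge on the other balance's shutter, 22 mm above its deck
- key_spare (a joint): travel of the tare key of the other balance, m: 0 = up, 0.005 = right down
- dish: loose empty blue ceramic dish, 84 mm across, 28 mm tall, standing on the pan of its balance; origin: centre of its underside
- vase: loose terracotta bud vase, 58 mm across, 78 mm tall; origin: centre of its underside; a bystander
- loupe: loose black eye loupe, 48 mm across, 38 mm tall; origin: centre of its underside; a bystander
- bottle_red: loose red pigment bottle, 38 mm across, 88 mm tall; origin: centre of its underside; a bystander
- pot: loose yellow pigment pot with white cap, 54 mm across, 40 mm tall; origin: centre of its underside; a bystander
- petri: loose clear and green petri dish, 90 mm across, 14 mm tall; origin: centre of its underside; a bystander
Things that resemble listed ones, but are neither listed nor needed, are in the scene too. What is shaped like the dish but pink is not meant.

How it is judged:
By the outcome, as a careful person would: the job done as asked, in the order asked, and still so for the second after the job is handed in, with the robot touching nothing.
It also fails if it takes over 59 s, if anything falls off the work surface, if the arm or the gripper's body presses on something with over 40 N, if the wrist force passes 120 N, or if a joint passes its speed limit or range.

## Robot

A 7-joint arm with a two-finger parallel gripper is mounted at the origin on the work surface. World frame = base frame: x ahead of the robot, y to its left, z up, the work surface at z = 0. Lengths are in m, angles in rad, forces in N, time in s.
With the tool pointing down it reaches from about 0.4 to 0.85 m from the base axis. Payload 10.4 kg.
Tool frame: the origin (TCP) lies midway between the tips of the shut fingers; the grasp point (between the pads) lies 19 mm behind it; z points along the fingers, x is the direction in which the jaws open and shut, and the axes are right-handed (so a half turn about z gives the same grasp; the last joint's range is limited). The gripper opens to 85 mm and grips with 20 to 120 N. Pads are 22 mm wide; open, the fingers measure 114 mm over their backs; the gripper's body (76 mm by 85 mm) begins 54 mm behind the grasp point. The pads swing forward as they close: fully open they stand 13 mm farther back than shut.
Start: joints at [-1.264, 0.332, -0.065, 1.46, 0.022, 1.35, -0.088], TCP at [0.202, 0.591, 0.231] pointing down, gripper open.
Joint ranges: [-2.6, 2.6], [-0.5, 2.12], [-1.47, 1.34], [0.16, 2.42], [-1.27, 4.41], [0.06, 2.06], [-2.6, 2.6]. Speed limits (rad/s): [2.22, 2.22, 2.79, 2.79, 3.14, 3.14, 3.14].

## Interface

Orientations are given as a unit quaternion [x, y, z, w].
In Python, from workcell import monitor, eyes, ticket, models gives the robot as it stands.
- The arm moves only by the tool servo_tool, never from a script. Its argument "motion" is a list of rows, each a list of 7 numbers: the opening, from 0 (shut) to 1 (fully open), then the shift along the tool's x, y, z in m, then the turn, a rotation vector about the tool's x, y, z in degrees. In form: [[fingers, tx, ty, tz, rx, ry, rz], ...]. A call has 1 to 20 rows; each row is the pose to reach, as a shift and turn from the pose commanded when the call began, along the tool's axes at that moment; what a row does not reach only later rows make up. A row lasts 1/8 s, in which the tool goes at most 62.5 mm and 10.7 degrees, less where a joint would pass 70% of its speed; a pose out of reach is approached as far as the arm can. A call with a gripper value outside its range is refused whole. The fingers move at their own pace and stop on an object; "grip_force" is the grip in N (left out, the last holds). Time passes only in rows, so rows that repeat a pose let the fingers close. It gives the time, the measured TCP pose, the force and the opening at its end, in the units of the state.
- monitor.get_obs(): the state, without advancing time (a new reading comes with each control period).
- eyes.camera(name): name is "scene" or "top"; returns (picture, depth): 420x560x3 uint8, blue, green, red; 420x560 float32, m along the optical axis (not along the pixel's ray), 0 where there is no reading.
- eyes.camera_info(name): a dict with "intrinsics" (3x3 intrinsics, pixels), "extrinsics" (4x4, takes a point from world to camera coordinates). Camera axes: x right, y down, z forward; pixel columns grow to the right and rows downward; lengths in m; the calibration is good to about 2 mm. A picture is of the moment at which its call begins. camera_info takes no time and is no camera call.
- ticket.hand_in(): hands the job in, once; it reports no verdict.
Trained networks look in the newest picture that a camera, given by its name, has taken for a name from the list of things; names that differ only in an ending like _2 or _b are one class to them, and where a whole thing is asked for, a point or a joint stands for the part that bears it (a point fixed in the world has none). Each returns a list of dicts, best first, with "confidence" (0 to 1); they miss things now and then, are a little off and sometimes report something else, mostly with a low value. They report only what shows in the picture. A call takes as long as a camera call. They do not tell look-alikes from the thing itself.
- models.boxes_of(camera, thing): "point" ([x, y, z] in m, in the coordinates of the camera as it stood for that picture, good to about 4 mm: the middle of the surface that is visible of it).
The state is a dict: "clock": time; "joint_pos": joint angles; "joint_velocities": joint speeds; "tau": joint torques, N m; "position": TCP position; "ee_rot": TCP orientation; "ft_force": force on the tool from outside, world axes, zero at the start; "torque": the same for the moment, N m; "grip_width": opening from 0.0 (shut) to 1.0 (fully open).
Only numpy, scipy, OpenCV 4.12 (cv2) and the standard library are available. Lean on these libraries where they do the work, as an engineer would, in place of code of your own. Each camera call takes 0.05 s, during which the arm holds its last target. There are 200 camera calls.

## Working session

There is one attempt and no reset: what is moved stays moved. The work goes in short steps, Python scripts to look and compute and a tool call to move; the robot and the scene stay as the last step left them, time stands still between calls to the robot, and variables do not carry over. Pictures are saved under pics/ and viewed, about 8 in all and at most 12, crops included, and the job is handed in when it is done.

Besides the shell and the picture viewer there is one more tool, called after ">>>" by a JSON object that holds its "name" and its "arguments", one argument or row to a line. servo_tool: Moves the arm, as the interface text tells. Its arguments: {"type":"object","properties":{"motion":{"type":"array"},"grip_force":{"type":"number"}},"required":["motion"]}

```bash
mkdir -p pics; ls; python3 - <<'E'
from workcell import monitor, eyes, ticket, models
import cv2, numpy as np
o=monitor.get_obs(); print(o['clock'],o['position'],o['ee_rot'],o['grip_width'])
for c in('top','scene'):
    p,d=eyes.camera(c); cv2.imwrite(f'pics/{c}0.png',p); np.save(f'pics/{c}0d.npy',d)
    i=eyes.camera_info(c); E=np.array(i['extrinsics']); K=np.array(i['intrinsics']); print(c,K.tolist())
    for t in('balance_loaded','ridge_loaded','dish','pan_loaded','well_loaded'):
        for r in models.boxes_of(c,t):
            q=np.array(r['point']); w=np.linalg.inv(E)@np.r_[q,1]; u=K@q
            print(t,round(r['confidence'],2),w[:3].round(3),(u[:2]/u[2]).round())
E
```

```text
pics
0.0 [0.20230973 0.5909669  0.23054822] [ 8.13593526e-01  5.81433673e-01 -5.33402439e-04  4.17375459e-04] 1.0003744648849986
top [[417.01685102366395, 0.0, 282.04994119273107], [0.0, 417.01685102366395, 207.855130129433], [0.0, 0.0, 1.0]]
balance_loaded 0.58 [ 0.631 -0.229  0.051] [346. 207.]
balance_loaded 0.56 [0.598 0.224 0.046] [224. 221.]
ridge_loaded 0.76 [0.566 0.239 0.051] [220. 229.]
dish 0.84 [0.655 0.395 0.016] [180. 209.]
dish 0.81 [0.834 0.181 0.015] [236. 162.]
dish 0.6 [0.677 0.231 0.077] [221. 198.]
pan_loaded 0.75 [0.602 0.224 0.054] [224. 219.]
well_loaded 0.55 [0.601 0.222 0.051] [224. 220.]
scene [[427.96042360275436, 0.0, 286.697714831977], [0.0, 427.96042360275436, 212.15632524341953], [0.0, 0.0, 1.0]]
balance_loaded 0.64 [0.702 0.249 0.052] [358. 250.]
ridge_loaded 0.44 [0.566 0.247 0.058] [368. 223.]
dish 0.93 [0.66  0.235 0.079] [357. 233.]
dish 0.82 [0.818 0.173 0.016] [319. 278.]
dish 0.72 [0.64  0.392 0.017] [411. 258.]
dish 0.31 [0.569 0.249 0.058] [368. 224.]
pan_loaded 0.97 [0.698 0.249 0.047] [358. 250.]
pan_loaded 0.73 [0.482 0.019 0.025] [307. 206.]
well_loaded 0.55 [0.699 0.246 0.053] [357. 248.]
```

```bash
python3 - <<'E'
import cv2
a=cv2.imread('pics/top0.png'); cv2.imwrite('pics/topc.png',cv2.resize(a[130:290,140:300],None,fx=3.7,fy=3.7,interpolation=cv2.INTER_CUBIC))
E
```

```text
(no output)
```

View pics/top0.png

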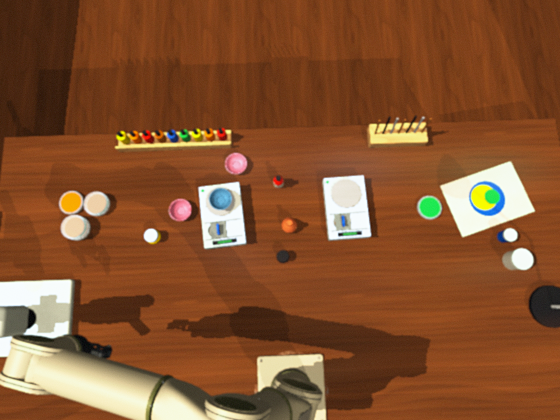

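View pics/scene0.png

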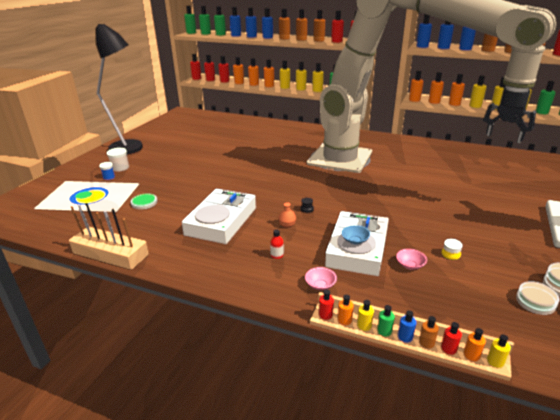

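The top view shows the loaded balance at about (222,215) with the blue dish at (221,199). The look-alikes are the spare balance at (346,207) and the pink dishes at (180,210) and (236,163). Blue on a pan is the one I want, so I'll check it in a close crop.

View pics/topc.png

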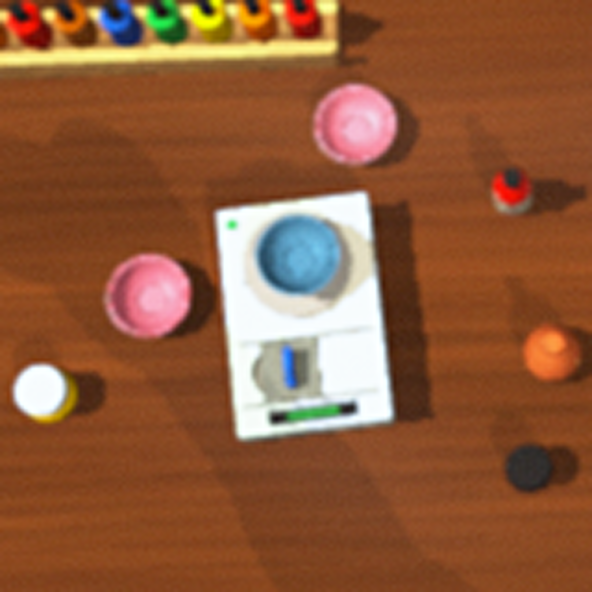

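```bash
cat > h.py <<'E'
from workcell import monitor, eyes, ticket, models
import cv2, numpy as np
def cloud(c):
    p,d=eyes.camera(c); i=eyes.camera_info(c); K=np.array(i['intrinsics']); E=np.linalg.inv(i['extrinsics'])
    v,u=np.mgrid[:420,:560]; q=np.stack([(u-K[0,2])/K[0,0]*d,(v-K[1,2])/K[1,1]*d,d],-1)
    return p,q@E[:3,:3].T+E[:3,3],d>0
E
python3 - <<'E'
from h import *
for c in('top','scene'):
    p,w,ok=cloud(c); hsv=cv2.cvtColor(p,cv2.COLOR_BGR2HSV)
    reg=ok&(abs(w[...,0]-.62)<.2)&(abs(w[...,1]-.227)<.12)
    deck=reg&(w[...,2]>.042)&(w[...,2]<.058)
    r=cv2.minAreaRect(w[deck][:,:2].astype(np.float32)*1000); print(c,'deck rect',r,deck.sum(),np.median(w[deck][:,2]))
    hi=reg&(w[...,2]>.035)&(w[...,2]<.1)
    print(' hi rect',cv2.minAreaRect(w[hi][:,:2].astype(np.float32)*1000))
    b=reg&(w[...,2]>.04)&(hsv[...,0]>95)&(hsv[...,0]<130)&(hsv[...,1]>110)
    n,l,s,ce=cv2.connectedComponentsWithStats(b.astype(np.uint8))
    for k in range(1,n):
        if s[k,4]>5: q=w[l==k]; print(' blue',s[k],q.mean(0).round(4),q.min(0).round(3),q.max(0).round(3))
E
```

```text
top deck rect ((623.519287109375, 231.55047607421875), (231.46435546875, 150.61923217773438), 5.331971168518066) 1788 0.05083044328077668
 hi rect ((647.6130981445312, 224.10580444335938), (278.0382080078125, 169.98452758789062), 5.017056465148926)
 blue [210 189  21  20 334] [0.6762 0.2341 0.0738] [0.637 0.197 0.055] [0.711 0.27  0.093]
 blue [216 224   4  11  28] [0.5643 0.2444 0.0679] [0.546 0.238 0.051] [0.583 0.252 0.077]
scene deck rect ((626.4529418945312, 232.22830200195312), (234.38380432128906, 150.34512329101562), 5.43359375) 1513 0.05020526365617739
 hi rect ((626.4529418945312, 232.22830200195312), (234.38380432128906, 150.34512329101562), 5.43359375)
 blue [343 217  27  26 285] [0.6549 0.2346 0.0764] [0.553 0.196 0.058] [0.717 0.267 0.089]
```

The crop confirms the white balance with the blue dish at crop (298,254). Its shutter ridge is at (291,367), and the rim of the well shows to the left of the plate, so the shutter is already about 14 mm open. From depth, the balance centre is about (0.624, 0.232) with yaw +5.3°, which puts the well near (0.566, 0.259) and the ridge at (0.565, 0.245).

First move: go above the left (+y) side of the ridge with the fingers shut and tool x along the balance's x.

>>> {"name": "servo_tool", "arguments": {
  "motion": [
    [0,-0.009,0.022,0,0,0,3],
    [0,-0.027,0.066,0,0,0,9.5],
    [0,-0.046,0.111,0,0,0,16],
    [0,-0.064,0.155,0,0,0,23],
    [0,-0.082,0.199,0,0,0,30],
    [0,-0.1,0.244,0,0,0,36],
    [0,-0.119,0.288,0,0,0,43],
    [0,-0.137,0.332,0,0,0,50],
    [0,-0.155,0.377,0,0,0,56],
    [0,-0.17,0.415,0,0,0,61],
    [0,-0.182,0.443,0,0,0,65.8],
    [0,-0.182,0.443,0,0,0,65.8],
    [0,-0.182,0.443,0,0,0,65.8],
    [0,-0.182,0.443,0.04,0,0,65.8],
    [0,-0.182,0.443,0.08,0,0,65.8],
    [0,-0.182,0.443,0.11,0,0,65.8],
    [0,-0.182,0.443,0.12,0,0,65.8],
    [0,-0.182,0.443,0.12,0,0,65.8],
    [0,-0.182,0.443,0.12,0,0,65.8]
  ],
  "grip_force": 20
}}

```text
clock: 3.08
position: [0.5632, 0.2764, 0.1129]
ee_rot: [0.999, 0.046, 0.001, -0.001]
ft_force: [0.5, -0.1, 0.5]
grip_width: 0.0
```

```bash
python3 - <<'E'
from h import *
o=[]
for c,(r,q) in {'scene':((170,270),(310,430)),'top':((150,250),(180,300))}.items():
    p,w,ok=cloud(c); o.append(cv2.resize(p[r[0]:r[1],q[0]:q[1]],(480,400),interpolation=cv2.INTER_CUBIC) if 0 else cv2.resize(p[r[0]:r[1],q[0]:q[1]],None,fx=3.3,fy=3.3,interpolation=cv2.INTER_CUBIC))
    hsv=cv2.cvtColor(p,cv2.COLOR_BGR2HSV)
    b=ok&(abs(w[...,0]-.565)<.04)&(abs(w[...,1]-.23)<.06)&(w[...,2]>.04)&(w[...,2]<.09)&(hsv[...,0]>95)&(hsv[...,0]<130)&(hsv[...,1]>110)
    if b.any(): q_=w[b]; print(c,b.sum(),q_.mean(0).round(4),q_.min(0).round(3),q_.max(0).round(3))
    t=ok&(abs(w[...,0]-.563)<.03)&(abs(w[...,1]-.276)<.03)&(w[...,2]>.1)&(w[...,2]<.135)
    if t.any(): print(c,'tip',t.sum(),w[t].min(0).round(3),w[t].max(0).round(3))
cv2.imwrite('pics/a.png',np.hstack(o)[:600,:800]); print(np.hstack(o).shape)
E
```

```text
scene 26 [0.5767 0.2456 0.0686] [0.552 0.241 0.054] [0.595 0.249 0.073]
scene tip 43 [0.561 0.266 0.113] [0.584 0.287 0.135]
top 23 [0.5642 0.2441 0.0686] [0.547 0.239 0.047] [0.583 0.25  0.077]
(330, 792, 3)
```

View pics/a.png

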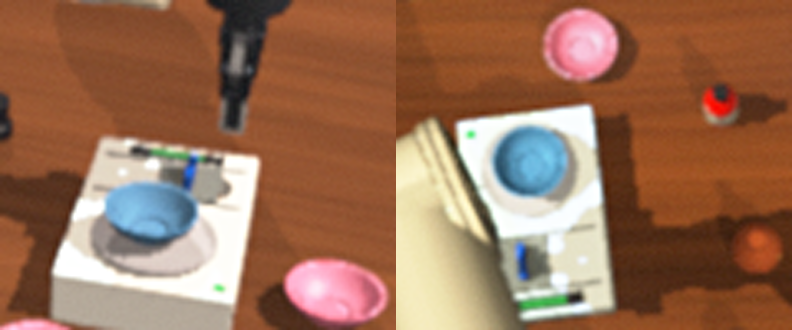

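The scene view shows the tip above the well side at crop (233,128), with the blue ridge at (190,172) to its -y side. The gap agrees with the numbers, so I'll descend and push gently.

>>> {"name": "servo_tool", "arguments": {
  "motion": [
    [0,0,0,0.02,0,0,0],
    [0,0,0,0.04,0,0,0],
    [0,0,0,0.05,0,0,0],
    [0,0,0,0.053,0,0,0],
    [0,0,0,0.053,0,0,0],
    [0,0,0.006,0.053,0,0,0],
    [0,0,0.012,0.053,0,0,0],
    [0,0,0.016,0.053,0,0,0],
    [0,0,0.02,0.053,0,0,0],
    [0,0,0.024,0.053,0,0,0],
    [0,0,0.028,0.053,0,0,0],
    [0,0,0.028,0.053,0,0,0]
  ]
}}

```text
clock: 4.68
position: [0.5652, 0.2472, 0.0583]
ee_rot: [0.999, 0.046, -0.0, 0.0]
ft_force: [0.1, -0.2, -0.6]
grip_width: 0.003
```

```bash
cat >> h.py <<'E'
def ridge():
    for c in('top','scene'):
        p,w,ok=cloud(c); hsv=cv2.cvtColor(p,cv2.COLOR_BGR2HSV)
        b=ok&(abs(w[...,0]-.565)<.035)&(abs(w[...,1]-.22)<.08)&(w[...,2]>.056)&(w[...,2]<.085)&(hsv[...,0]>95)&(hsv[...,0]<130)&(hsv[...,1]>110)
        if b.any():
            q=w[b]; yb=-(q[:,0]-.624)*.0924+(q[:,1]-.232)*.9957
            print(c,b.sum(),q.mean(0).round(4),'yb',yb.mean().round(4),'slide',(.032-yb.mean()).round(4))
    o=monitor.get_obs(); x=o['position']; print(o['clock'],'tcp yb',-(x[0]-.624)*.0924+(x[1]-.232)*.9957,o['ft_force'])
E
python3 -c "
from h import *
ridge()"
```

```text
scene 23 [0.5808 0.2344 0.0684] yb 0.0063 slide 0.0257
4.775 tcp yb 0.020854024024994068 [-0.54821047 -0.51764968 -0.03082041]
```

Contact is confirmed: the TCP-to-ridge distance is about 14.5 mm and the slide is about 26 mm. I'll push 37 mm further, to about 63 mm.

>>> {"name": "servo_tool", "arguments": {
  "motion": [
    [0,0,0.004,0,0,0,0],
    [0,0,0.01,0,0,0,0],
    [0,0,0.016,0,0,0,0],
    [0,0,0.022,0,0,0,0],
    [0,0,0.028,0,0,0,0],
    [0,0,0.032,0,0,0,0],
    [0,0,0.035,0,0,0,0],
    [0,0,0.037,0,0,0,0],
    [0,0,0.037,0,0,0,0],
    [0,0,0.034,0,0,0,0],
    [0,0,0.034,-0.01,0,0,0],
    [0,0,0.02,-0.03,0,0,0],
    [0,0,-0.004,-0.04,0,0,0],
    [0,0,-0.012,-0.04,0,0,0],
    [0,0,-0.012,-0.04,0,0,0],
    [0,0,-0.012,-0.04,0,0,0]
  ]
}}

```text
clock: 6.78
position: [0.5641, 0.2584, 0.0978]
ee_rot: [0.999, 0.046, -0.0, 0.0]
ft_force: [1.5, -0.4, -1.1]
grip_width: 0.0
```

```bash
python3 - <<'E'
from h import *
ridge()
o=[]
for c,(r,q) in {'scene':((170,270),(310,430)),'top':((160,260),(180,300))}.items():
    p,w,ok=cloud(c); o.append(cv2.resize(p[r[0]:r[1],q[0]:q[1]],None,fx=3.3,fy=3.3,interpolation=cv2.INTER_CUBIC))
    hsv=cv2.cvtColor(p,cv2.COLOR_BGR2HSV)
    b=ok&(abs(w[...,0]-.565)<.04)&(abs(w[...,1]-.26)<.04)&(w[...,2]>.02)&(w[...,2]<.06)&(hsv[...,0]>4)&(hsv[...,0]<20)&(hsv[...,1]>150)&(hsv[...,2]>90)
    if b.any(): print(c,'orange',b.sum(),w[b].mean(0).round(4),w[b].min(0).round(3),w[b].max(0).round(3))
cv2.imwrite('pics/b.png',np.hstack(o))
E
```

```text
top 25 [0.5692 0.1956 0.0722] yb -0.0312 slide 0.0632
scene 29 [0.5814 0.1978 0.0683] yb -0.0301 slide 0.0621
6.875 tcp yb 0.03195724971183644 [-0.67637825 -0.26146192  0.32394916]
scene orange 16 [0.5576 0.2591 0.0347] [0.546 0.25  0.032] [0.566 0.268 0.037]
top orange 2 [0.564  0.2444 0.0354] [0.562 0.244 0.035] [0.566 0.244 0.036]
```

View pics/b.png

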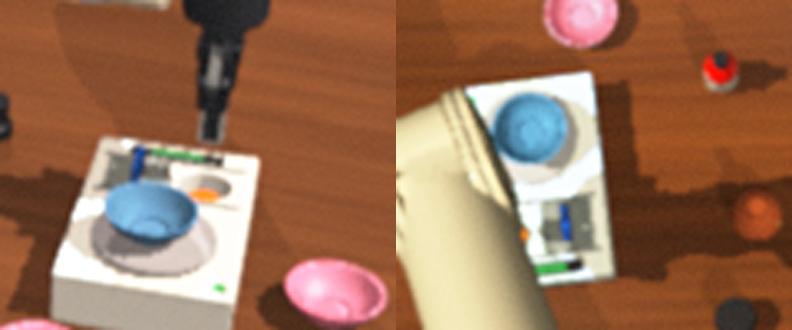

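The well is open (slide about 62–63 mm) and the orange key shows at scene crop (205,195), measured at z 0.035 and centred near (0.564, 0.259). The TCP is right above it. I'll go down to just above the key, then press in steps.

>>> {"name": "servo_tool", "arguments": {
  "motion": [
    [0,0,0,0.015,0,0,0],
    [0,0,0,0.035,0,0,0],
    [0,0,0,0.05,0,0,0],
    [0,0,0,0.057,0,0,0],
    [0,0,0,0.06,0,0,0],
    [0,0,0,0.06,0,0,0]
  ]
}}

```text
clock: 7.72
position: [0.5643, 0.2599, 0.0385]
ee_rot: [0.999, 0.046, 0.0, -0.0]
ft_force: [0.7, -0.5, 0.2]
grip_width: -0.004
```

>>> {"name": "servo_tool", "arguments": {
  "motion": [
    [0,0,0,0.002,0,0,0],
    [0,0,0,0.004,0,0,0],
    [0,0,0,0.004,0,0,0]
  ]
}}

```text
clock: 8.1
position: [0.5643, 0.2599, 0.0346]
ee_rot: [0.999, 0.046, 0.0, -0.0]
ft_force: [-0.9, 1.2, 1.1]
grip_width: 0.001
```

>>> {"name": "servo_tool", "arguments": {
  "motion": [
    [0,0,0,0.002,0,0,0],
    [0,0,0,0.004,0,0,0],
    [0,0,0,0.005,0,0,0],
    [0,0,0,0.005,0,0,0]
  ]
}}

```text
clock: 8.6
position: [0.5644, 0.26, 0.0301]
ee_rot: [0.999, 0.046, 0.0, -0.0]
ft_force: [-1.9, -0.4, 9.8]
grip_width: 0.004
```

It's bottomed: z 0.030, with 9.8 N against the 5.5 N spring. I'll hold, release, lift, and cross over the ridge to its -y side.

>>> {"name": "servo_tool", "arguments": {
  "motion": [
    [0,0,0,0,0,0,0],
    [0,0,0,0,0,0,0],
    [0,0,0,0,0,0,0],
    [0,0,0,-0.01,0,0,0],
    [0,0,0,-0.03,0,0,0],
    [0,0,0,-0.055,0,0,0],
    [0,0,0,-0.075,0,0,0],
    [0,0,0.01,-0.08,0,0,0],
    [0,0,0.035,-0.08,0,0,0],
    [0,0,0.06,-0.08,0,0,0],
    [0,0,0.085,-0.08,0,0,0],
    [0,0,0.094,-0.08,0,0,0],
    [0,0,0.094,-0.08,0,0,0],
    [0,0,0.094,-0.08,0,0,0]
  ]
}}

```text
clock: 10.35
position: [0.5725, 0.1674, 0.1091]
ee_rot: [0.999, 0.047, -0.0, -0.0]
ft_force: [-0.3, 0.1, 0.4]
grip_width: 0.001
```

```bash
python3 - <<'E'
from h import *
print(monitor.get_obs()['position'])
ridge()
p,w,ok=cloud('scene'); cv2.imwrite('pics/c.png',cv2.resize(p[150:280,250:430],None,fx=3.5,fy=3.5,interpolation=cv2.INTER_CUBIC))
hsv=cv2.cvtColor(p,cv2.COLOR_BGR2HSV)
b=ok&(abs(w[...,0]-.565)<.04)&(abs(w[...,1]-.26)<.04)&(w[...,2]>.02)&(w[...,2]<.06)&(hsv[...,0]>4)&(hsv[...,0]<20)&(hsv[...,1]>150)&(hsv[...,2]>90)
print('orange',b.sum(),w[b].mean(0).round(4))
E
```

```text
[0.57245697 0.16744204 0.10910107]
scene 30 [0.5793 0.1976 0.068 ] yb -0.0301 slide 0.0621
10.45 tcp yb -0.059605735259102934 [0.46352038 0.3991623  0.11695499]
orange 16 [0.5568 0.2582 0.0342]
```

View pics/c.png

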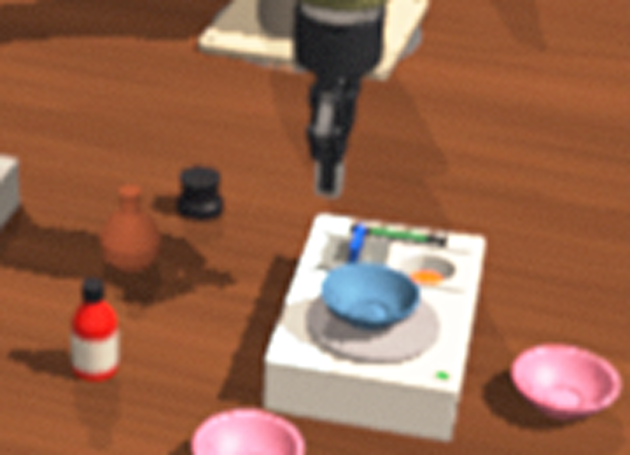

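The picture shows the key back up at (428,277) at its earlier height, the dish unmoved, and the tip on the -y side of the ridge at (330,190). Next is descending and pushing the shutter closed.

>>> {"name": "servo_tool", "arguments": {
  "motion": [
    [0,0,0,0.02,0,0,0],
    [0,0,0,0.04,0,0,0],
    [0,0,0,0.048,0,0,0],
    [0,0,0,0.05,0,0,0],
    [0,0,0,0.05,0,0,0],
    [0,0,-0.006,0.05,0,0,0],
    [0,0,-0.012,0.05,0,0,0],
    [0,0,-0.016,0.05,0,0,0],
    [0,0,-0.021,0.05,0,0,0],
    [0,0,-0.027,0.05,0,0,0],
    [0,0,-0.033,0.05,0,0,0],
    [0,0,-0.039,0.05,0,0,0],
    [0,0,-0.045,0.05,0,0,0],
    [0,0,-0.051,0.05,0,0,0],
    [0,0,-0.057,0.05,0,0,0],
    [0,0,-0.062,0.05,0,0,0],
    [0,0,-0.067,0.05,0,0,0],
    [0,0,-0.071,0.05,0,0,0],
    [0,0,-0.073,0.05,0,0,0],
    [0,0,-0.073,0.05,0,0,0]
  ]
}}

```text
clock: 13.0
position: [0.5658, 0.2392, 0.0592]
ee_rot: [0.999, 0.046, -0.0, -0.0]
ft_force: [0.2, -0.6, 0.4]
grip_width: 0.005
```

```bash
python3 -c "
from h import *
ridge()"
```

```text
scene 29 [0.5745 0.2557 0.0685] yb 0.0282 slide 0.0038
13.1 tcp yb 0.012365394761484834 [-0.3811527   0.11609478 -0.01116321]
```

Slide is about 3.8 mm. I'll creep the rest of the way and watch the force for the closed stop.

>>> {"name": "servo_tool", "arguments": {
  "motion": [
    [0,0,-0.002,0,0,0,0],
    [0,0,-0.003,0,0,0,0],
    [0,0,-0.0035,0,0,0,0],
    [0,0,-0.0035,0,0,0,0]
  ]
}}

```text
clock: 13.6
position: [0.5655, 0.2423, 0.0592]
ee_rot: [0.999, 0.046, -0.0, 0.0]
ft_force: [-1.2, -1.5, -1.1]
grip_width: 0.002
```

>>> {"name": "servo_tool", "arguments": {
  "motion": [
    [0,0,-0.001,0,0,0,0],
    [0,0,-0.001,0,0,0,0]
  ]
}}

```text
clock: 13.85
position: [0.5655, 0.2434, 0.0592]
ee_rot: [0.999, 0.046, -0.0, -0.0]
ft_force: [-0.5, -1.1, -1.3]
grip_width: -0.002
```

>>> {"name": "servo_tool", "arguments": {
  "motion": [
    [0,0,-0.001,0,0,0,0],
    [0,0,-0.001,0,0,0,0]
  ]
}}

```text
clock: 14.1
position: [0.5655, 0.2437, 0.0593]
ee_rot: [0.999, 0.046, -0.0, 0.0]
ft_force: [-1.2, -3.9, 1.5]
grip_width: -0.001
```

```bash
python3 -c "
from h import *
ridge(); ridge()"
```

```text
scene 24 [0.5724 0.2602 0.0691] yb 0.0328 slide -0.0008
14.2 tcp yb 0.01708939641351451 [-0.85217817 -5.59459881  0.883379  ]
scene 25 [0.5732 0.2603 0.0693] yb 0.0329 slide -0.0009
14.3 tcp yb 0.01708360790698637 [-1.43684521 -5.09353611  1.20171942]
```

At the closed stop: 5 N, the TCP stalled, and the slide is about 0. Back off and lift clear.

>>> {"name": "servo_tool", "arguments": {
  "motion": [
    [0,0,0.004,0,0,0,0],
    [0,0,0.008,0,0,0,0],
    [0,0,0.008,-0.02,0,0,0],
    [0,0,0.008,-0.06,0,0,0],
    [0,0,0.008,-0.1,0,0,0],
    [0,0,0.008,-0.14,0,0,0],
    [0,0,0.008,-0.15,0,0,0],
    [0,0,0.008,-0.15,0,0,0],
    [0,0,0.008,-0.15,0,0,0]
  ]
}}

```text
clock: 15.42
position: [0.5656, 0.2363, 0.2082]
ee_rot: [0.999, 0.046, -0.001, 0.0]
ft_force: [0.3, -0.4, -0.4]
grip_width: -0.002
```

```bash
python3 - <<'E'
from h import *
ridge()
p,w,ok=cloud('scene'); cv2.imwrite('pics/d.png',cv2.resize(p[150:300,180:440],None,fx=3,fy=3,interpolation=cv2.INTER_CUBIC))
E
```

```text
scene 25 [0.5736 0.26   0.0692] yb 0.0326 slide -0.0006
15.525 tcp yb 0.009537654241651525 [ 0.50153939  0.78967188 -0.94483102]
```

View pics/d.png

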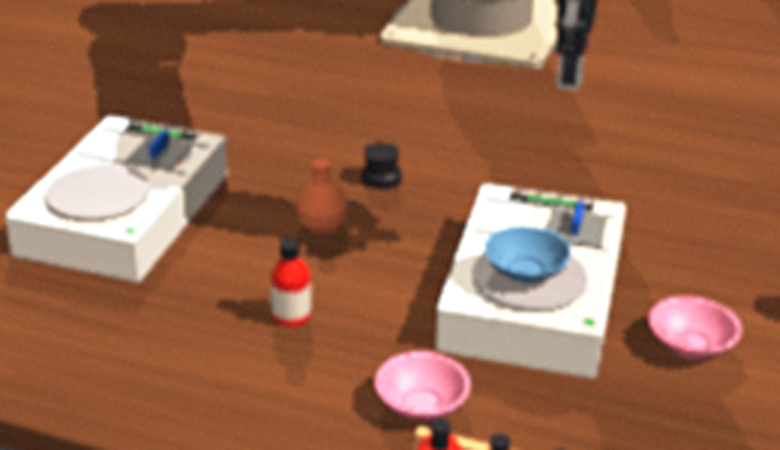

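The shutter covers the well, with its ridge at (578,217). The dish is still on the pan at (527,255), and everything else is in place. The gripper is clear, so I'm handing in.

```bash
python3 -c "
from workcell import ticket
print(ticket.hand_in())"
```

```text
the job is handed in; nothing more can be done
None
```

The balance with the blue dish is tared and its shutter is closed again; I handed the job in at about 15.5 s of the 59 s allowed.

- **Opening:** The shutter was already about 14 mm open when I started. I pushed it with the closed fingertips to about 62–63 mm, past the 54 mm that uncovers the well.
- **Pressing the key:** I pressed until the tip stopped at z = 0.030 m, reading 9.8 N against the 5.5 N spring. I held it there for about half a second. After release, the key measured back at its earlier height.
- **Closing:** I pushed the shutter back until it met its stop at about 5 N. The last picture put the slide at −0.6 mm, which is closed within measuring error.
- **Final picture:** The dish is still on its pan, the spare balance and nearby objects look undisturbed, and the gripper is clear at z = 0.21 m.

No check failed. The top camera could not see the ridge during the closing steps because the arm was in the way, so the closed position rests on the scene camera and the force at the stop.

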